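# Sort the full spice tin from the empty one

### The job

The two small aluminium spice tins with knobbed lids look alike, but one is full and the other is empty: lift them to feel which is which. Stand the full one on the round metal tray for the cook, and the empty one in the low wooden box for refilling. Set both down gently, not dropped, and keep them upright.

Things in the scene. Friction and masses are not known exactly. Their poses are not given: they have to be found in the camera images.
- tin_a_center (a point): one of two identical plain aluminium tins: upright cylinder 54 mm across, lid 57 mm across (78 to 88 mm above the underside, stays on), dark knob 16 mm wide on it, top at 98 mm. Point: on the axis, 45 mm above the underside; z up along the axis. Either one is full (0.45 to 0.63 kg), the other empty (0.11 to 0.14 kg). Grip it across its sides.
- tin_b_center (a point): the other of two identical plain aluminium tins: upright cylinder 54 mm across, lid 57 mm across (78 to 88 mm above the underside, stays on), dark knob 16 mm wide on it, top at 98 mm. Point: on the axis, 45 mm above the underside; z up along the axis. Either one is full (0.45 to 0.63 kg), the other empty (0.11 to 0.14 kg). Grip it across its sides.
- tray_floor (a point): round aluminium tray, fixed to the counter, 156 mm across the rim, flat floor about 140 mm across, rim 12 mm high over the counter. The point is the middle of its floor, 4 mm above the counter; z up. It may stand left or right.
- crate_floor (a point): low open rectangular wooden box, fixed to the counter, 150 mm (its x) by 130 mm (its y) outside, walls 6 mm thick and 25 mm high over the counter. The point is the middle of its inner floor, 6 mm above the counter; z up. It may stand left or right, on the side opposite the tray.
Things that resemble listed ones, but are neither listed nor needed, are in the scene too. What is shaped like the part that bears tin_b_center but turquoise or yellow is not meant.

How it is judged:
At the end, for the whole second after the job is handed in: The full tin stands upright with its weight on the floor of the round tray (axis within 52 mm of the tray's middle), the empty tin stands upright on the floor of the wooden box (axis within 55 mm along and 45 mm across of its middle), both within 7 degrees of upright, released and at rest (((contact force between tin_a and tray above 2.8 N and horizontal distance between tin_a and tray_floor below 0.052 m and contact force between tin_b and crate between 0.4 and 2.8 N and x of tin_b in the frame of crate_floor between -0.055 and 0.055 m and y of tin_b in the frame of crate_floor between -0.045 and 0.045 m and angle between each of tin_a, tin_b's own z axis and vertical below 0.12 rad and linear speed of each of tin_a, tin_b below 0.03 m/s) or (contact force between tin_b and tray above 2.8 N and horizontal distance between tin_b and tray_floor below 0.052 m and contact force between tin_a and crate between 0.4 and 2.8 N and x of tin_a in the frame of crate_floor between -0.055 and 0.055 m and y of tin_a in the frame of crate_floor between -0.045 and 0.045 m and angle between each of tin_b, tin_a's own z axis and vertical below 0.12 rad and linear speed of each of tin_b, tin_a below 0.03 m/s))); the robot touches nothing.
It fails at once if a tin is tipped by more than 35 degrees (angle between any of tin_a, tin_b's own z axis and vertical above 0.61 rad).
It fails at once if a tin is dropped (falls freely by about 30 mm or more) or thrown ((linear speed of tin_a above 0.75 m/s and contact force between tin_a and the fingers below 0.1 N) or (linear speed of tin_b above 0.75 m/s and contact force between tin_b and the fingers below 0.1 N)).
It also fails if it takes over 61 s, if anything falls off the work surface, if the arm or the gripper's body presses on something with over 40 N, if the wrist force passes 120 N, or if a joint passes its speed limit or range.

### The arm

A 6-joint arm with a two-finger parallel gripper is mounted at the origin on the work surface. World frame = base frame: x ahead of the robot, y to its left, z up, the work surface at z = 0. Lengths are in m, angles in rad, forces in N, time in s.
With the tool pointing down it reaches from about 0.35 to 0.975 m from the base axis. Payload 7.1 kg.
Tool frame: the origin (TCP) lies at the very end of the fingers, on their centre line; the grasp point (between the pads) lies 19 mm behind it; x points along the fingers, z is the direction in which the jaws open and shut, and the axes are right-handed (so a half turn about x gives the same grasp; the last joint's range is limited). The gripper opens to 88 mm and grips with 3 to 60 N. Pads are 20 mm wide; open, the fingers measure 115 mm over their backs; the gripper's body (75 mm by 178 mm) begins 61 mm behind the grasp point.
Start: joints at [-1.127, 0.423, 1.63, -0, 1.089, -0.019], TCP at [0.279, -0.559, 0.223] pointing down, gripper open.
Joint ranges: [-3, 3], [-0.9, 2.11], [0.09, 2.58], [-1.31, 4.45], [0.11, 2.69], [-2.54, 2.54]. Speed limits (rad/s): [2.39, 2.39, 3.01, 3.14, 3.14, 3.14].

### API

Orientations are given as a 3x3 rotation matrix whose columns are the frame's x, y, z axes.
In Python, from bench import robot gives the robot as it stands. The module is installed in compiled form; this text tells all that it offers.
- The arm moves only by the tool carry_out, never from a script. Its arguments are lists of equal length, an entry for each row: "rotation": the turn, a rotation vector about the tool's x, y, z each as a share of 45 degrees, from -1 to 1, a list of three; "linear": the shift along the tool's x, y, z each as a share of 10 cm, from -1 to 1, a list of three; "grip": the finger opening in mm, from 0 to 87.8. A call has 1 to 10 rows; each row is the pose to reach, as a shift and turn from the pose commanded when the call began, along the tool's axes at that moment; what a row does not reach only later rows make up. A row lasts 1/12 s, in which the tool goes at most 41.7 mm and 7.16 degrees, less where a joint would pass 70% of its speed; a pose out of reach is approached as far as the arm can. A call with a number of a shift or a turn outside -1 to 1 is refused whole. A call with a gripper value outside its range is refused whole. The fingers move at their own pace and stop on an object; "grip_force" is the grip in N (left out, the last holds). Time passes only in rows, so rows that repeat a pose let the fingers close. It gives the time, the measured TCP pose, the force and the opening at its end, in the units of the state.
- robot.get_state(): the state, without advancing time (a new reading comes with each control period).
- robot.read_camera(name): name is "scene" or "top" or "wrist"; returns the picture (420x560x3 uint8, red, green, blue); there is no depth.
- robot.camera_model(name): a dict with "fx", "fy", "cx", "cy" (pixels), "T" (4x4, takes a point from camera to world coordinates). Camera axes: x right, y down, z forward; pixel columns grow to the right and rows downward; lengths in m; the calibration is good to about 2 mm. A picture is of the moment at which its call begins: read the wrist's pose just before it. camera_model takes no time and is no camera call; for the wrist camera it gives the pose at the moment of the call.
- robot.hand_in(): hands the job in, once; it reports no verdict.
Trained networks look in the newest picture that a camera, given by its name, has taken for a name from the list of things; names that differ only in an ending like _2 or _b are one class to them, and where a whole thing is asked for, a point or a joint stands for the part that bears it (a point fixed in the world has none). Each returns a list of dicts, best first, with "p" (0 to 1); they miss things now and then, are a little off and sometimes report something else, mostly with a low value. They report only what shows in the picture. A call takes as long as a camera call. They do not tell look-alikes from the thing itself.
- robot.look_for(target, camera): "rect" ([centre column, centre row, width, height] in pixels, round what is visible of it).
The state is a dict: "clock": time; "joint_pos": joint angles; "joint_velocities": joint speeds; "effort": joint torques, N m; "eef_pos": TCP position; "ee_rot": TCP orientation; "contact_force": force on the tool from outside, world axes, zero at the start; "wrist_torque": the same for the moment, N m; "finger_gap": finger opening in m.
Only numpy, scipy, OpenCV 4.12 (cv2) and the standard library are available. Lean on these libraries where they do the work, as an engineer would, in place of code of your own. Each camera call takes 0.05 s, during which the arm holds its last target.

## Working session

There is one attempt and no reset: what is moved stays moved. The work goes in short steps, Python scripts to look and compute and a tool call to move; the robot and the scene stay as the last step left them, time stands still between calls to the robot, and variables do not carry over. Pictures are saved under pics/ and viewed, and the job is handed in when it is done.

Besides the shell and the picture viewer there is one more tool, called after "Call:" as name(argument=value, ...), one argument or row to a line, values as JSON. carry_out: Moves the arm, as the interface text tells. Shift numbers are shares of 10 cm and turn numbers shares of 45 degrees, none past 1 either way. Its arguments: {"type":"object","properties":{"rotation":{"type":"array"},"linear":{"type":"array"},"grip":{"type":"array"},"grip_force":{"type":"number"}},"required":["rotation","linear","grip"]}

```bash
mkdir -p pics; python3 - <<'E'
from bench import robot
import cv2
s=robot.get_state(); print({k:s[k] for k in ['clock','eef_pos','ee_rot','contact_force','finger_gap']})
for c in ['scene','top']:
    im=robot.read_camera(c); cv2.imwrite(f'pics/{c}0.png',im[:,:,::-1])
    for t in ['tin_a_center','tray_floor','crate_floor']:
        print(c,t,[(r['p'],r['rect']) for r in robot.look_for(t,c)])
    m=robot.camera_model(c); print(m)
E
```

```text
{'clock': 0.0, 'eef_pos': array([ 0.27882792, -0.55875491,  0.22192442]), 'ee_rot': array([[-6.66376037e-04,  8.94789679e-01,  4.46487386e-01],
       [ 1.33750334e-03,  4.46487884e-01, -8.94788679e-01],
       [-9.99998884e-01,  9.12635172e-07, -1.49431301e-03]]), 'contact_force': array([-0.74214013,  0.51198218,  0.19404273]), 'finger_gap': 0.08735512828237671}
scene tin_a_center [(0.63, [290.9, 179.4, 27.4, 47.1])]
scene tray_floor []
scene crate_floor [(0.86, [393.7, 173.3, 88.6, 76.7])]
{'fx': 440.3089535266659, 'fy': 440.3089535266659, 'cx': 283.49347572466604, 'cy': 207.60290975882995, 'T': array([[ 0.65428739,  0.59990951, -0.46045259,  0.89415336],
       [ 0.75601867, -0.50394457,  0.41770281, -0.34834781],
       [ 0.01854131, -0.62140844, -0.78326737,  0.73701745],
       [ 0.        ,  0.        ,  0.        ,  1.        ]])}
top tin_a_center [(0.65, [247.6, 226.7, 24.0, 29.4])]
top tray_floor [(0.93, [396.6, 156.6, 67.1, 71.0])]
top crate_floor [(0.6, [152.4, 181.8, 65.4, 66.3])]
{'fx': 543.4878977476844, 'fy': 543.4878977476844, 'cx': 278.2570775973977, 'cy': 203.9766674263173, 'T': array([[-0.0024549 , -0.99256227,  0.12171327,  0.34701894],
       [-0.99999239,  0.00206747, -0.00330931,  0.01101322],
       [ 0.00303305, -0.12172047, -0.99255979,  1.229424  ],
       [ 0.        ,  0.        ,  0.        ,  1.        ]])}
```

View pics/scene0.png

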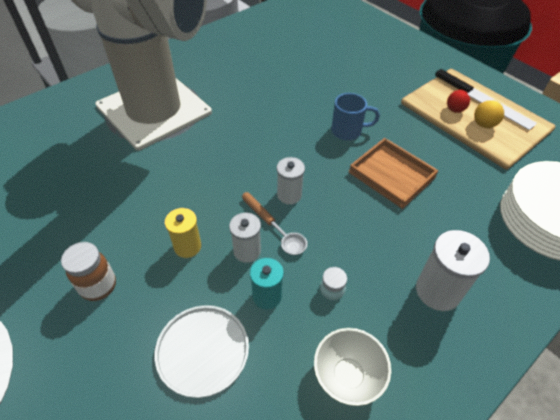

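View pics/top0.png

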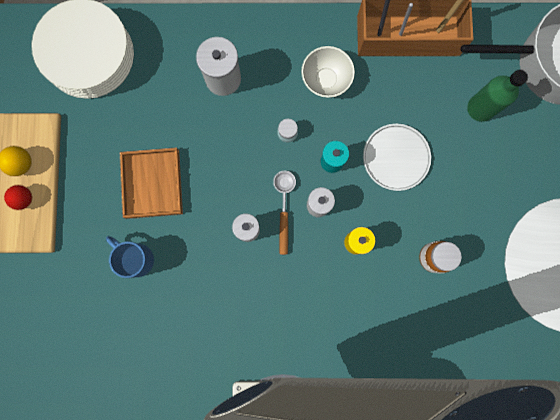

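The top view shows the tins at about (246,227) and (320,201), the tray at (398,157) and the box at (151,183). The turquoise tin at (335,155) and the yellow one at (360,240) are decoys. I'll zoom in to refine these.

```bash
cat > h.py <<'E'
import numpy as np
from bench import robot
def ray(c,u,v,z,m=None):
    m=m or robot.camera_model(c); T=m['T']
    d=T[:3,:3]@np.array([(u-m['cx'])/m['fx'],(v-m['cy'])/m['fy'],1]); o=T[:3,3]
    return o+d*(z-o[2])/d[2]
def proj(c,p,m=None):
    m=m or robot.camera_model(c); T=m['T']; q=T[:3,:3].T@(np.array(p)-T[:3,3])
    return q[0]/q[2]*m['fx']+m['cx'], q[1]/q[2]*m['fy']+m['cy']
E
python3 - <<'E'
from h import *
import cv2
im=cv2.imread('pics/top0.png'); cr=im[120:280,110:440]
cv2.imwrite('pics/topz.png',cv2.resize(cr,None,fx=2.4,fy=2.4,interpolation=cv2.INTER_CUBIC))
print('knob a',ray('top',246,227,.098),'b',ray('top',320,201,.098),'tray rim',ray('top',398,157,.012),'crate',ray('top',151,183,.025))
E
```

```text
knob a [0.43751039 0.0746537  0.098     ] b [ 0.49187367 -0.08040529  0.098     ] tray rim [ 0.60376621 -0.26663006  0.012     ] crate [0.54268234 0.29215658 0.025     ]
```

View pics/topz.png

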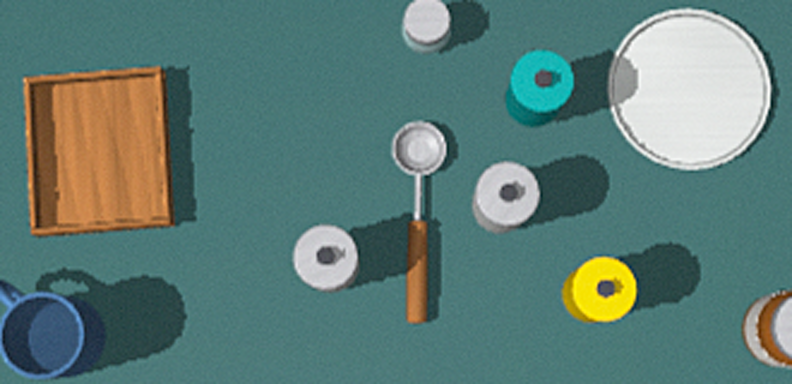

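```bash
cat >> h.py <<'E'
A=ray('top',245.4,227.1,.088); B=ray('top',321.2,200.4,.088); TR=ray('top',397.5,157.1,.012); CR=ray('top',151.2,182.7,.025)
def rel(p):
    s=robot.get_state(); return s['ee_rot'].T@(np.array(p)-s['eef_pos'])*10
E
python3 - <<'E'
from h import *
import cv2
print(A,B,TR,CR)
im=cv2.imread('pics/scene0.png')
im=cv2.resize(im,None,fx=1.4,fy=1.4)
for P in (A,B,TR,CR):
    for z in ([.0,.088,.098] if P[2]>.05 else [P[2]]):
        u,v=proj('scene',[P[0],P[1],z]); cv2.circle(im,(int(u*1.4),int(v*1.4)),2,(0,0,255),-1)
cv2.imwrite('pics/chk.png',im)
print(rel([B[0],B[1],.22]))
E
```

```text
[0.43810204 0.07647769 0.088     ] [ 0.49442995 -0.08377079  0.088     ] [ 0.60353588 -0.26548123  0.012     ] [0.54336232 0.29172624 0.025     ]
[ 0.0262918   4.04984966 -3.29220836]
```

View pics/chk.png

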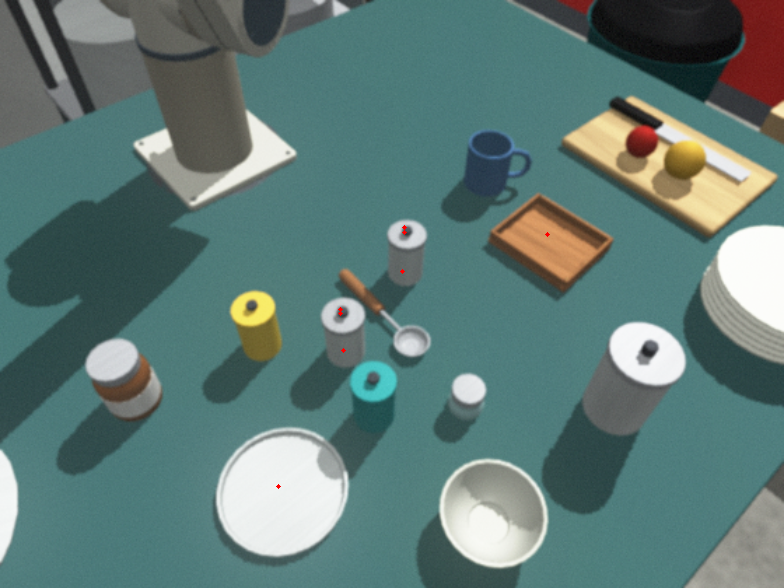

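The projected points fall within about 4 mm of the tins, tray and box in the scene view. Moving above tin B.

Call:
carry_out(
  rotation=[
    [0,0,0],
    [0,0,0],
    [0,0,0],
    [0,0,0],
  ],
  linear=[
    [0,0.32,-0.26],
    [0,0.64,-0.52],
    [0,0.95,-0.78],
    [0,1,-0.82],
  ],
  grip=[87,87,87,87],
)

```text
clock: 0.73
eef_pos: [0.3328, -0.4362, 0.2223]
ee_rot: [[-0.001, 0.894, 0.448], [0.003, 0.448, -0.894], [-1.0, 0.001, -0.003]]
contact_force: [-0.1, -0.2, -0.1]
finger_gap: 0.087
```

Call:
carry_out(
  rotation=[
    [0,0,0],
    [0,0,0],
    [0,0,0],
    [0,0,0],
  ],
  linear=[
    [0,0.32,-0.26],
    [0,0.64,-0.52],
    [0,0.95,-0.78],
    [0,1,-0.82],
  ],
  grip=[87,87,87,87],
)

```text
clock: 1.07
eef_pos: [0.3858, -0.3189, 0.2226]
ee_rot: [[-0.0, 0.894, 0.449], [0.002, 0.449, -0.894], [-1.0, 0.001, -0.002]]
contact_force: [0.3, -0.2, -1.2]
finger_gap: 0.0872
```

Call:
carry_out(
  rotation=[
    [0,0,0],
    [0,0,0],
    [0,0,0],
    [0,0,0],
  ],
  linear=[
    [0,0.32,-0.26],
    [0,0.64,-0.52],
    [0,0.95,-0.78],
    [0,1,-0.82],
  ],
  grip=[87,87,87,87],
)

```text
clock: 1.4
eef_pos: [0.4392, -0.2015, 0.2229]
ee_rot: [[0.001, 0.893, 0.449], [0.001, 0.449, -0.893], [-1.0, 0.001, -0.0]]
contact_force: [-0.1, -0.1, -1.0]
finger_gap: 0.0869
```

Call:
carry_out(
  rotation=[
    [0,0,0],
    [0,0,0],
    [0,0,0],
    [0,0,0],
    [0,0,0],
    [0,0,0],
  ],
  linear=[
    [0,0.32,-0.26],
    [0,0.64,-0.52],
    [0,0.95,-0.78],
    [0,1.0,-0.82],
    [0,1,-0.82],
    [0,1,-0.82],
  ],
  grip=[87,87,87,87,87,87],
)

```text
clock: 1.9
eef_pos: [0.4905, -0.0876, 0.2226]
ee_rot: [[-0.0, 0.894, 0.448], [-0.0, 0.448, -0.894], [-1.0, -0.0, 0.0]]
contact_force: [-0.2, -0.3, 0.2]
finger_gap: 0.0875
```

```bash
python3 - <<'E'
from h import *
import cv2
s=robot.get_state(); print(s['clock'],s['eef_pos'],s['joint_pos'],s['contact_force']); print(s['ee_rot'])
m=robot.camera_model('wrist'); im=robot.read_camera('wrist')[:,:,::-1].copy()
for P in (A,B):
    u,v=proj('wrist',P,m); print(u,v); cv2.circle(im,(int(u),int(v)),3,(0,0,255),-1)
cv2.imwrite('pics/w1.png',im); print(rel([B[0],B[1],.036]))
print(robot.look_for('tin_b_center','wrist'))
E
```

```text
1.9 [ 0.49054416 -0.08758735  0.22264474] [-2.00250324e-01  2.37102793e-01  1.90517454e+00 -6.16802852e-04
  9.99421768e-01  9.06744383e-01] [-0.15562824 -0.29465475  0.17788912]
[[-2.07437719e-04  8.94208982e-01  4.47649699e-01]
 [-4.87304373e-04  4.47649565e-01 -8.94208940e-01]
 [-9.99999860e-01 -4.03634319e-04  3.42892542e-04]]
110.99260640014901 171.47661326465365
278.29878926421515 191.90992065504292
[ 1.86598951  0.05818879 -0.02114874]
[{'rect': [280.4, 188.6, 54.2, 60.2], 'p': 0.96}, {'rect': [352.1, 113.0, 68.9, 66.0], 'p': 0.92}, {'rect': [311.5, 271.9, 47.6, 70.3], 'p': 0.57}]
```

View pics/w1.png

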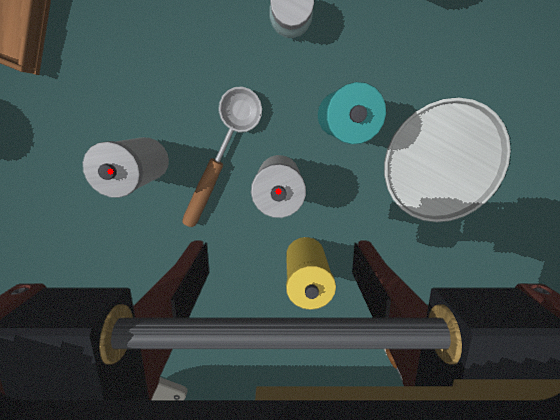

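The predicted lid centre matches the wrist image at (278,191). Lowering onto tin B.

Call:
carry_out(
  rotation=[
    [0,0,0],
    [0,0,0],
    [0,0,0],
    [0,0,0],
  ],
  linear=[
    [0.3,0.06,-0.02],
    [0.6,0.06,-0.02],
    [0.85,0.06,-0.02],
    [0.9,0.06,-0.02],
  ],
  grip=[87,87,87,87],
)

```text
clock: 2.33
eef_pos: [0.492, -0.0838, 0.1293]
ee_rot: [[-0.006, 0.896, 0.445], [0.001, 0.445, -0.896], [-1.0, -0.005, -0.004]]
contact_force: [-1.0, 0.1, 0.6]
finger_gap: 0.0868
```

Call:
carry_out(
  rotation=[
    [0,0,0],
    [0,0,0],
    [0,0,0],
    [0,0,0],
    [0,0,0],
    [0,0,0],
    [0,0,0],
  ],
  linear=[
    [0.2,0,0],
    [0.4,0,0],
    [0.6,0,0],
    [0.8,0,0],
    [0.92,0,0],
    [0.97,0,0],
    [0.97,0,0],
  ],
  grip=[87,87,87,87,87,87,87],
)

```text
clock: 2.92
eef_pos: [0.4947, -0.0836, 0.0354]
ee_rot: [[-0.001, 0.895, 0.445], [0.0, 0.445, -0.895], [-1.0, -0.001, -0.001]]
contact_force: [0.8, 0.4, 0.6]
finger_gap: 0.0872
```

```bash
python3 - <<'E'
from h import *
import cv2
s=robot.get_state(); print(s['clock'],s['eef_pos'],s['contact_force'],rel([B[0],B[1],.036]))
cv2.imwrite('pics/w2.png',robot.read_camera('wrist')[:,:,::-1])
E
```

```text
2.9167 [ 0.49466085 -0.08356557  0.0354209 ] [0.80281623 0.44571158 0.62034884] [-0.00578875 -0.00298668  0.00080586]
```

View pics/w2.png

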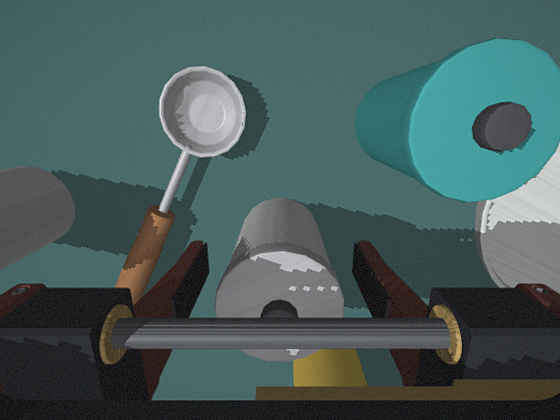

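The tin sits centred between the fingers at about (280,300). Closing, then lifting a little to weigh it.

Call:
carry_out(
  rotation=[
    [0,0,0],
    [0,0,0],
    [0,0,0],
    [0,0,0],
    [0,0,0],
    [0,0,0],
    [0,0,0],
    [0,0,0],
  ],
  linear=[
    [0,0,0],
    [0,0,0],
    [0,0,0],
    [0,0,0],
    [0,0,0],
    [0,0,0],
    [0,0,0],
    [0,0,0],
  ],
  grip=[70,60,50,45,45,45,45,45],
  grip_force=30,
)

```text
clock: 3.63
eef_pos: [0.4953, -0.0828, 0.0361]
ee_rot: [[0.001, 0.895, 0.447], [-0.0, 0.447, -0.895], [-1.0, 0.0, 0.0]]
contact_force: [-0.1, 0.0, 6.0]
finger_gap: 0.0556
```

Call:
carry_out(
  rotation=[
    [0,0,0],
    [0,0,0],
    [0,0,0],
    [0,0,0],
    [0,0,0],
    [0,0,0],
    [0,0,0],
    [0,0,0],
  ],
  linear=[
    [-0.05,0,0],
    [-0.12,0,0],
    [-0.2,0,0],
    [-0.3,0,0],
    [-0.4,0,0],
    [-0.4,0,0],
    [-0.4,0,0],
    [-0.4,0,0],
  ],
  grip=[45,45,45,45,45,45,45,45],
)

```text
clock: 4.3
eef_pos: [0.495, -0.0827, 0.0759]
ee_rot: [[0.0, 0.895, 0.446], [-0.0, 0.446, -0.895], [-1.0, 0.0, 0.0]]
contact_force: [0.1, 0.4, -1.0]
finger_gap: 0.0559
```

```bash
python3 - <<'E'
from h import *
for i in range(4):
    robot.read_camera('wrist'); s=robot.get_state(); print(s['clock'],s['eef_pos'],s['contact_force'],s['finger_gap'])
E
```

```text
4.35 [ 0.49478349 -0.08262871  0.07556236] [-0.29415154 -0.13372908 -1.21114259] 0.05572692794121321
4.4 [ 0.49468354 -0.08263252  0.07539255] [ 0.0588265  -0.63508321 -1.98492688] 0.05604963274196163
4.45 [ 0.49469728 -0.08262453  0.07530867] [ 0.78813669 -0.27302839 -1.20374846] 0.055597753015743656
4.5 [ 0.49466521 -0.08261214  0.07526175] [-0.02515398  0.41413211 -0.96112986] 0.05602546125263038
```

About −1.3 N, so this is probably the empty tin. I'll check that it is really lifted.

```bash
python3 - <<'E'
from h import *
import cv2
im=robot.read_camera('scene')[:,:,::-1]
cv2.imwrite('pics/s3.png',im)
print(rel([CR[0],CR[1],.16]))
E
```

```text
[-0.84703689  2.10610874 -3.13285615]
```

View pics/s3.png

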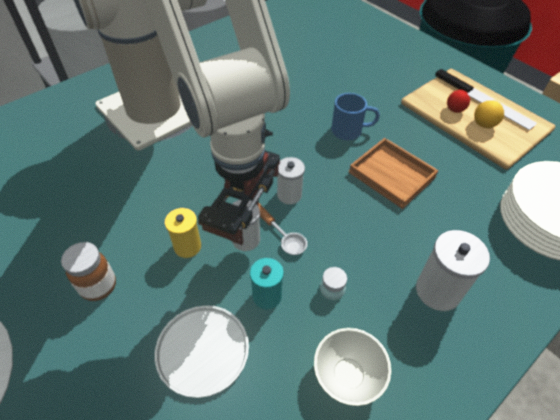

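The tin is lifted: its base is at about (250,248) and no longer at (246,258). Raising it and carrying it to the box.

Call:
carry_out(
  rotation=[
    [0,0,0],
    [0,0,0],
    [0,0,0],
    [0,0,0],
    [0,0,0],
    [0,0,0],
  ],
  linear=[
    [-0.1,0,0],
    [-0.3,0,0],
    [-0.5,0,0],
    [-0.7,0,0],
    [-0.82,0,0],
    [-0.85,0,0],
  ],
  grip=[45,45,45,45,45,45],
)

```text
clock: 5.05
eef_pos: [0.4963, -0.0829, 0.1633]
ee_rot: [[0.004, 0.895, 0.446], [-0.001, 0.446, -0.895], [-1.0, 0.003, 0.002]]
contact_force: [0.3, 1.0, -0.8]
finger_gap: 0.0561
```

Call:
carry_out(
  rotation=[
    [0,0,0],
    [0,0,0],
    [0,0,0],
    [0,0,0],
    [0,0,0],
  ],
  linear=[
    [0,0.1,-0.15],
    [0,0.25,-0.38],
    [0,0.4,-0.6],
    [0,0.55,-0.82],
    [0,0.67,-1.0],
  ],
  grip=[45,45,45,45,45],
)

```text
clock: 5.47
eef_pos: [0.51, 0.0382, 0.1604]
ee_rot: [[-0.001, 0.895, 0.447], [0.0, 0.447, -0.895], [-1.0, -0.001, -0.0]]
contact_force: [-0.5, -0.6, -0.9]
finger_gap: 0.0557
```

Call:
carry_out(
  rotation=[
    [0,0,0],
    [0,0,0],
    [0,0,0],
    [0,0,0],
    [0,0,0],
  ],
  linear=[
    [0,0.15,-0.22],
    [0,0.3,-0.44],
    [0,0.45,-0.66],
    [0,0.6,-0.88],
    [0,0.68,-1.0],
  ],
  grip=[45,45,45,45,45],
)

```text
clock: 5.88
eef_pos: [0.5265, 0.1588, 0.1604]
ee_rot: [[-0.0, 0.894, 0.448], [0.0, 0.448, -0.894], [-1.0, -0.0, -0.0]]
contact_force: [0.6, 0.2, -1.3]
finger_gap: 0.0555
```

Call:
carry_out(
  rotation=[
    [0,0,0],
    [0,0,0],
    [0,0,0],
    [0,0,0],
    [0,0,0],
    [0,0,0],
    [0,0,0],
    [0,0,0],
  ],
  linear=[
    [0,0.15,-0.22],
    [0,0.3,-0.44],
    [0,0.45,-0.66],
    [0,0.6,-0.86],
    [0,0.67,-0.97],
    [0,0.68,-1.0],
    [0,0.68,-1],
    [0,0.68,-1],
  ],
  grip=[45,45,45,45,45,45,45,45],
)

```text
clock: 6.55
eef_pos: [0.5421, 0.2752, 0.1603]
ee_rot: [[-0.001, 0.895, 0.446], [-0.001, 0.446, -0.895], [-1.0, -0.001, 0.0]]
contact_force: [-0.1, 0.3, -0.5]
finger_gap: 0.0555
```

```bash
python3 - <<'E'
from h import *
import cv2
s=robot.get_state(); print(s['clock'],s['eef_pos'],s['contact_force'],s['finger_gap'])
cv2.imwrite('pics/w4.png',robot.read_camera('wrist')[:,:,::-1])
print(rel([CR[0],CR[1],.043]))
E
```

```text
6.55 [0.54212346 0.27521685 0.16028802] [-0.10471209  0.3337148  -0.53382879] 0.05548346402591982
[ 1.17386323  0.08585762 -0.14520196]
```

View pics/w4.png

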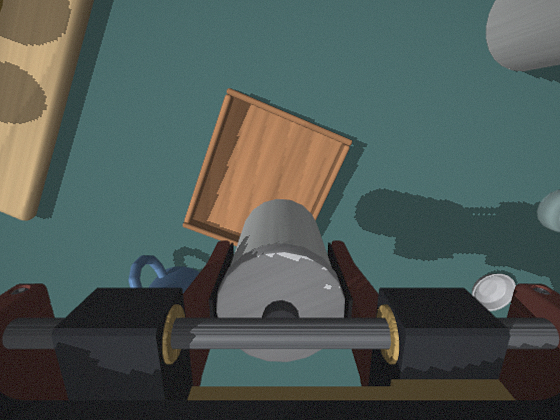

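Call:
carry_out(
  rotation=[
    [0,0,0],
    [0,0,0],
    [0,0,0],
    [0,0,0],
    [0,0,0],
    [0,0,0],
    [0,0,0],
    [0,0,0],
    [0,0,0],
  ],
  linear=[
    [0,0.05,-0.08],
    [0,0.09,-0.15],
    [0.1,0.09,-0.15],
    [0.3,0.09,-0.15],
    [0.5,0.09,-0.15],
    [0.7,0.09,-0.15],
    [0.85,0.09,-0.15],
    [0.95,0.09,-0.15],
    [0.95,0.09,-0.15],
  ],
  grip=[45,45,45,45,45,45,45,45,45],
)

```text
clock: 7.35
eef_pos: [0.5425, 0.293, 0.0629]
ee_rot: [[-0.004, 0.895, 0.446], [-0.002, 0.446, -0.895], [-1.0, -0.004, 0.0]]
contact_force: [0.1, -0.7, -1.0]
finger_gap: 0.0559
```

```bash
python3 - <<'E'
from h import *
import cv2
s=robot.get_state(); print(s['clock'],s['eef_pos'],s['contact_force'],s['finger_gap'])
cv2.imwrite('pics/w5.png',robot.read_camera('wrist')[:,:,::-1])
cv2.imwrite('pics/s5.png',robot.read_camera('scene')[:,:,::-1])
print(rel([CR[0],CR[1],.042]))
E
```

```text
7.35 [0.54246969 0.293002   0.06291582] [ 0.07162909 -0.70768214 -1.01258917] 0.05588568904681547
[ 0.2346884  -0.01562179  0.0155694 ]
```

View pics/w5.png

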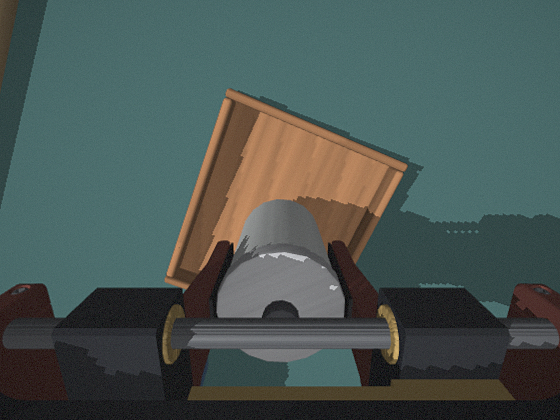

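View pics/s5.png

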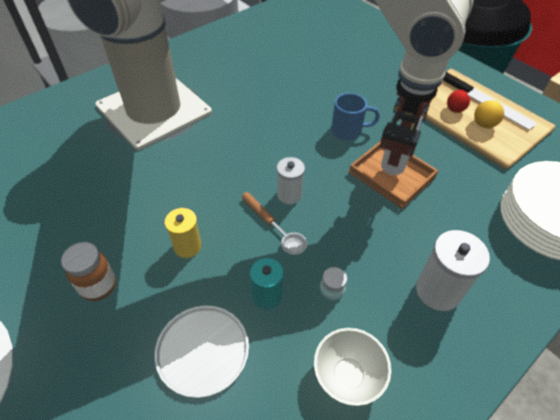

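The tin hangs over the middle of the box in both views (scene, 397,170). Lowering gently.

Call:
carry_out(
  rotation=[
    [0,0,0],
    [0,0,0],
    [0,0,0],
    [0,0,0],
    [0,0,0],
    [0,0,0],
  ],
  linear=[
    [0.06,0,0],
    [0.11,0,0],
    [0.15,0,0],
    [0.17,0,0],
    [0.18,0,0],
    [0.18,0,0],
  ],
  grip=[45,45,45,45,45,45],
)

```text
clock: 7.95
eef_pos: [0.544, 0.2938, 0.0475]
ee_rot: [[-0.0, 0.895, 0.446], [-0.0, 0.446, -0.895], [-1.0, -0.0, -0.0]]
contact_force: [0.5, -0.6, -0.6]
finger_gap: 0.0559
```

Call:
carry_out(
  rotation=[
    [0,0,0],
    [0,0,0],
    [0,0,0],
  ],
  linear=[
    [0.01,0,0],
    [0.015,0,0],
    [0.015,0,0],
  ],
  grip=[45,45,45],
)

```text
clock: 8.2
eef_pos: [0.5441, 0.2939, 0.0462]
ee_rot: [[0.0, 0.895, 0.446], [0.0, 0.446, -0.895], [-1.0, 0.0, -0.0]]
contact_force: [0.6, 0.3, -1.2]
finger_gap: 0.0558
```

Call:
carry_out(
  rotation=[
    [0,0,0],
    [0,0,0],
    [0,0,0],
    [0,0,0],
  ],
  linear=[
    [0.01,0,0],
    [0.02,0,0],
    [0.03,0,0],
    [0.03,0,0],
  ],
  grip=[45,45,45,45],
)

```text
clock: 8.53
eef_pos: [0.5439, 0.2938, 0.0429]
ee_rot: [[-0.0, 0.895, 0.446], [-0.0, 0.446, -0.895], [-1.0, -0.0, -0.0]]
contact_force: [-0.6, 1.0, -0.8]
finger_gap: 0.056
```

Call:
carry_out(
  rotation=[
    [0,0,0],
    [0,0,0],
    [0,0,0],
  ],
  linear=[
    [0.008,0,0],
    [0.01,0,0],
    [0.01,0,0],
  ],
  grip=[45,45,45],
)

```text
clock: 8.78
eef_pos: [0.5441, 0.2939, 0.0422]
ee_rot: [[0.0, 0.895, 0.446], [0.0, 0.446, -0.895], [-1.0, 0.0, -0.0]]
contact_force: [0.8, 0.2, -1.3]
finger_gap: 0.0558
```

Call:
carry_out(
  rotation=[
    [0,0,0],
    [0,0,0],
    [0,0,0],
  ],
  linear=[
    [0.007,0,0],
    [0.01,0,0],
    [0.01,0,0],
  ],
  grip=[45,45,45],
)

```text
clock: 9.03
eef_pos: [0.5445, 0.2941, 0.0422]
ee_rot: [[0.001, 0.895, 0.446], [0.0, 0.446, -0.895], [-1.0, 0.001, -0.0]]
contact_force: [-1.8, -0.3, 7.6]
finger_gap: 0.0558
```

Call:
carry_out(
  rotation=[
    [0,0,0],
    [0,0,0],
    [0,0,0],
  ],
  linear=[
    [0.007,0,0],
    [0.01,0,0],
    [0.01,0,0],
  ],
  grip=[45,45,45],
)

```text
clock: 9.28
eef_pos: [0.5449, 0.2943, 0.0422]
ee_rot: [[0.002, 0.895, 0.447], [0.001, 0.447, -0.895], [-1.0, 0.002, -0.0]]
contact_force: [-3.8, -2.3, 15.6]
finger_gap: 0.056
```

It touched down at a TCP height of 0.042 m. Easing the press off, then opening and rising.

Call:
carry_out(
  rotation=[
    [0,0,0],
    [0,0,0],
    [0,0,0],
    [0,0,0],
    [0,0,0],
    [0,0,0],
    [0,0,0],
    [0,0,0],
  ],
  linear=[
    [-0.014,0,0],
    [-0.014,0,0],
    [-0.014,0,0],
    [-0.014,0,0],
    [-0.014,0,0],
    [-0.014,0,0],
    [-0.014,0,0],
    [-0.014,0,0],
  ],
  grip=[45,54,58,65,75,87,87,87],
)

```text
clock: 9.95
eef_pos: [0.544, 0.2938, 0.0414]
ee_rot: [[-0.0, 0.895, 0.446], [-0.0, 0.446, -0.895], [-1.0, -0.0, -0.0]]
contact_force: [0.3, -0.1, 0.3]
finger_gap: 0.086
```

```bash
python3 - <<'E'
from h import *
import cv2
s=robot.get_state(); print(s['clock'],s['eef_pos'],s['contact_force'],s['finger_gap'])
cv2.imwrite('pics/w6.png',robot.read_camera('wrist')[:,:,::-1])
E
```

```text
9.95 [0.54398541 0.29378004 0.04138018] [ 0.29242462 -0.07244913  0.30005924] 0.08597301275348182
```

View pics/w6.png

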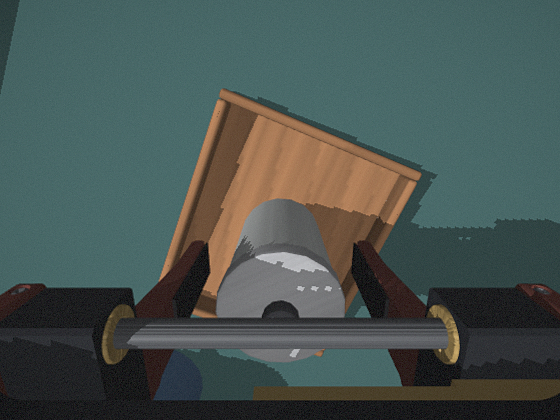

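The tin stands free between the open fingers, upright in the box. Rising.

Call:
carry_out(
  rotation=[
    [0,0,0],
    [0,0,0],
    [0,0,0],
    [0,0,0],
    [0,0,0],
  ],
  linear=[
    [-0.15,0,0],
    [-0.35,0,0],
    [-0.6,0,0],
    [-0.9,0,0],
    [-1.0,0,0],
  ],
  grip=[87,87,87,87,87],
)

```text
clock: 10.42
eef_pos: [0.5459, 0.2948, 0.1454]
ee_rot: [[0.005, 0.895, 0.446], [0.002, 0.446, -0.895], [-1.0, 0.005, -0.0]]
contact_force: [1.1, 0.3, 1.3]
finger_gap: 0.0871
```

Call:
carry_out(
  rotation=[
    [0,0,0],
    [0,0,0],
    [0,0,0],
    [0,0,0],
  ],
  linear=[
    [-0.3,0,0],
    [-0.6,0,0],
    [-0.7,0,0],
    [-0.7,0,0],
  ],
  grip=[87,87,87,87],
)

```text
clock: 10.75
eef_pos: [0.5456, 0.2946, 0.2142]
ee_rot: [[0.005, 0.895, 0.446], [0.002, 0.446, -0.895], [-1.0, 0.005, -0.0]]
contact_force: [0.5, -0.1, -0.0]
finger_gap: 0.0873
```

```bash
python3 - <<'E'
from h import *
import cv2
s=robot.get_state(); print(s['clock'],s['eef_pos'],s['contact_force'],s['finger_gap'])
print(rel([A[0],A[1],.21]))
E
```

```text
10.75 [0.54561812 0.29461121 0.21418378] [ 0.50295055 -0.11967918 -0.04970447] 0.08729532991055948
[ 0.03138484 -1.93609719  1.47189919]
```

Call:
carry_out(
  rotation=[
    [0,0,0],
    [0,0,0],
    [0,0,0],
    [0,0,0],
  ],
  linear=[
    [0,-0.32,0.24],
    [0,-0.64,0.49],
    [0,-0.95,0.72],
    [0,-0.97,0.74],
  ],
  grip=[87,87,87,87],
)

```text
clock: 11.08
eef_pos: [0.4852, 0.1796, 0.2087]
ee_rot: [[-0.007, 0.896, 0.445], [-0.003, 0.445, -0.896], [-1.0, -0.008, -0.0]]
contact_force: [-0.4, 0.2, -0.6]
finger_gap: 0.0871
```

Call:
carry_out(
  rotation=[
    [0,0,0],
    [0,0,0],
    [0,0,0],
    [0,0,0],
    [0,0,0],
    [0,0,0],
    [0,0,0],
  ],
  linear=[
    [0,-0.32,0.24],
    [0,-0.64,0.49],
    [0,-0.92,0.7],
    [0,-0.97,0.74],
    [0,-0.97,0.74],
    [0,-0.97,0.74],
    [0,-0.97,0.74],
  ],
  grip=[87,87,87,87,87,87,87],
)

```text
clock: 11.67
eef_pos: [0.4374, 0.0756, 0.2112]
ee_rot: [[0.0, 0.895, 0.447], [0.0, 0.447, -0.895], [-1.0, 0.0, -0.0]]
contact_force: [0.7, -0.7, -0.7]
finger_gap: 0.0869
```

```bash
python3 - <<'E'
from h import *
import cv2
s=robot.get_state(); print(s['clock'],s['eef_pos'],s['contact_force'],s['finger_gap'])
print(rel([A[0],A[1],.036]))
m=robot.camera_model('wrist'); im=robot.read_camera('wrist')[:,:,::-1].copy()
u,v=proj('wrist',A,m); print(u,v); cv2.circle(im,(int(u),int(v)),3,(0,0,255),-1)
cv2.imwrite('pics/w7.png',im)
E
```

```text
11.6667 [0.43736748 0.07559815 0.21117251] [ 0.74596983 -0.72369226 -0.74446319] 0.08691496004098434
[ 1.7517279   0.01019825 -0.00420279]
279.5620837700756 198.8378136283999
```

View pics/w7.png

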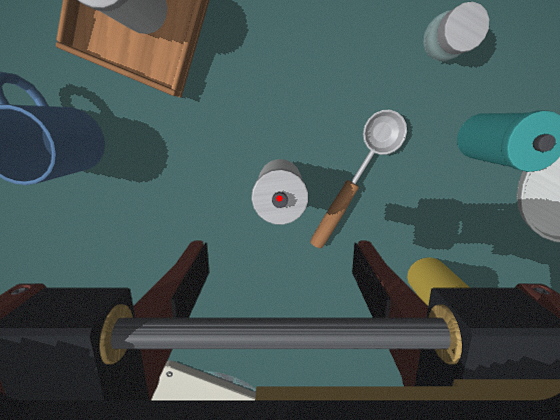

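The predicted point and the lid agree at (280,199), and the spoon is clear of the fingers. Lowering.

Call:
carry_out(
  rotation=[
    [0,0,0],
    [0,0,0],
    [0,0,0],
    [0,0,0],
  ],
  linear=[
    [0.3,0.01,0],
    [0.6,0.01,0],
    [0.8,0.01,0],
    [0.85,0.01,0],
  ],
  grip=[87,87,87,87],
)

```text
clock: 12.05
eef_pos: [0.4359, 0.076, 0.1236]
ee_rot: [[-0.005, 0.894, 0.448], [-0.001, 0.448, -0.894], [-1.0, -0.005, -0.002]]
contact_force: [-1.5, -0.2, -0.5]
finger_gap: 0.0869
```

Call:
carry_out(
  rotation=[
    [0,0,0],
    [0,0,0],
    [0,0,0],
    [0,0,0],
    [0,0,0],
    [0,0,0],
    [0,0,0],
  ],
  linear=[
    [0.2,0,0],
    [0.4,0,0],
    [0.6,0,0],
    [0.75,0,0],
    [0.85,0,0],
    [0.9,0,0],
    [0.9,0,0],
  ],
  grip=[87,87,87,87,87,87,87],
)

```text
clock: 12.63
eef_pos: [0.4375, 0.0756, 0.0361]
ee_rot: [[-0.001, 0.895, 0.447], [-0.0, 0.447, -0.895], [-1.0, -0.001, -0.0]]
contact_force: [-0.6, 0.8, 0.3]
finger_gap: 0.0872
```

Call:
carry_out(
  rotation=[
    [0,0,0],
    [0,0,0],
    [0,0,0],
    [0,0,0],
    [0,0,0],
    [0,0,0],
    [0,0,0],
    [0,0,0],
  ],
  linear=[
    [0,0,0],
    [0,0,0],
    [0,0,0],
    [0,0,0],
    [0,0,0],
    [0,0,0],
    [0,0,0],
    [0,0,0],
  ],
  grip=[70,60,50,45,45,45,45,45],
  grip_force=40,
)

```text
clock: 13.3
eef_pos: [0.4377, 0.0754, 0.037]
ee_rot: [[0.001, 0.895, 0.446], [0.0, 0.446, -0.895], [-1.0, 0.001, 0.0]]
contact_force: [-2.1, 2.2, 6.5]
finger_gap: 0.0555
```

Call:
carry_out(
  rotation=[
    [0,0,0],
    [0,0,0],
    [0,0,0],
    [0,0,0],
    [0,0,0],
    [0,0,0],
    [0,0,0],
    [0,0,0],
  ],
  linear=[
    [-0.05,0,0],
    [-0.12,0,0],
    [-0.2,0,0],
    [-0.3,0,0],
    [-0.4,0,0],
    [-0.4,0,0],
    [-0.4,0,0],
    [-0.4,0,0],
  ],
  grip=[45,45,45,45,45,45,45,45],
)

```text
clock: 13.97
eef_pos: [0.4374, 0.0752, 0.0767]
ee_rot: [[0.0, 0.895, 0.446], [0.0, 0.446, -0.895], [-1.0, 0.0, 0.0]]
contact_force: [0.5, 0.6, -5.3]
finger_gap: 0.0554
```

```bash
python3 - <<'E'
from h import *
import cv2
for i in range(4):
    im=robot.read_camera('scene'); s=robot.get_state(); print(s['clock'],s['eef_pos'],s['contact_force'],s['finger_gap'])
cv2.imwrite('pics/s8.png',im[:,:,::-1])
print(rel([TR[0],TR[1],.17]))
E
```

```text
14.0167 [0.43721266 0.07520495 0.07646141] [ 0.40701049  0.36338835 -5.56685744] 0.05574101004120134
14.0667 [0.43708615 0.07517691 0.07630211] [-0.14776058  0.85855902 -5.67676963] 0.0557057515820175
14.1167 [0.43708803 0.07518113 0.07623366] [ 0.05902049  0.67564546 -4.90882502] 0.0555142259446203
14.1667 [0.43710575 0.07518005 0.07620307] [ 0.71762005 -0.95874307 -5.1760713 ] 0.05547621162240724
[-0.93902246 -0.03251874  3.79102558]
```

View pics/s8.png

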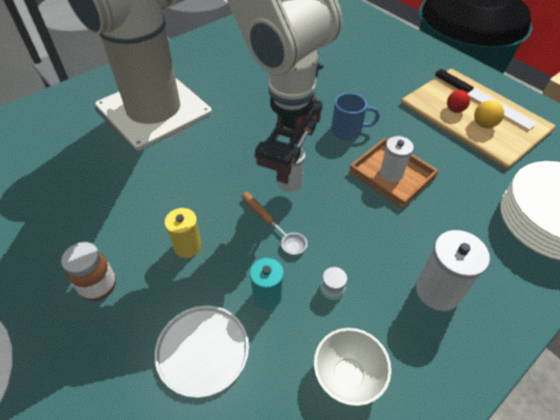

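Tin A weighs about 5.3 N, so it is the full one. The empty tin stands in the box at (396,160). Carrying A to the tray.

Call:
carry_out(
  rotation=[
    [0,0,0],
    [0,0,0],
    [0,0,0],
    [0,0,0],
    [0,0,0],
    [0,0,0],
  ],
  linear=[
    [-0.1,0,0],
    [-0.3,0,0],
    [-0.5,0,0],
    [-0.7,0,0],
    [-0.88,0,0],
    [-0.94,0,0],
  ],
  grip=[45,45,45,45,45,45],
)

```text
clock: 14.67
eef_pos: [0.4387, 0.0754, 0.1732]
ee_rot: [[0.004, 0.895, 0.446], [0.001, 0.446, -0.895], [-1.0, 0.004, 0.001]]
contact_force: [0.3, 0.2, -4.5]
finger_gap: 0.0558
```

Call:
carry_out(
  rotation=[
    [0,0,0],
    [0,0,0],
    [0,0,0],
    [0,0,0],
    [0,0,0],
  ],
  linear=[
    [0,0,0.1],
    [0,0,0.3],
    [0,0,0.53],
    [0,0,0.76],
    [0,-0.01,0.99],
  ],
  grip=[45,45,45,45,45],
)

```text
clock: 15.08
eef_pos: [0.4806, -0.0152, 0.1694]
ee_rot: [[-0.002, 0.895, 0.447], [-0.0, 0.447, -0.895], [-1.0, -0.002, -0.001]]
contact_force: [0.6, -0.4, -5.2]
finger_gap: 0.0554
```

Call:
carry_out(
  rotation=[
    [0,0,0],
    [0,0,0],
    [0,0,0],
    [0,0,0],
  ],
  linear=[
    [0,0,0.25],
    [0,0,0.5],
    [0,0,0.75],
    [0,-0.01,1.0],
  ],
  grip=[45,45,45,45],
)

```text
clock: 15.42
eef_pos: [0.5241, -0.1055, 0.169]
ee_rot: [[-0.002, 0.895, 0.446], [0.0, 0.446, -0.895], [-1.0, -0.002, -0.001]]
contact_force: [-0.1, -0.2, -5.8]
finger_gap: 0.0556
```

Call:
carry_out(
  rotation=[
    [0,0,0],
    [0,0,0],
    [0,0,0],
    [0,0,0],
  ],
  linear=[
    [0,0,0.25],
    [0,0,0.5],
    [0,0,0.75],
    [0,-0.01,1.0],
  ],
  grip=[45,45,45,45],
)

```text
clock: 15.75
eef_pos: [0.5677, -0.1954, 0.1686]
ee_rot: [[-0.003, 0.895, 0.446], [0.001, 0.446, -0.895], [-1.0, -0.002, -0.002]]
contact_force: [1.2, -0.7, -6.6]
finger_gap: 0.0557
```

Call:
carry_out(
  rotation=[
    [0,0,0],
    [0,0,0],
    [0,0,0],
    [0,0,0],
    [0,0,0],
    [0,0,0],
    [0,0,0],
  ],
  linear=[
    [0,0,0.23],
    [0,0,0.45],
    [0,0,0.65],
    [0,0,0.76],
    [0,0,0.8],
    [0,0,0.8],
    [0,0,0.8],
  ],
  grip=[45,45,45,45,45,45,45],
)

```text
clock: 16.33
eef_pos: [0.603, -0.2645, 0.1696]
ee_rot: [[-0.002, 0.895, 0.446], [0.001, 0.446, -0.895], [-1.0, -0.001, -0.002]]
contact_force: [0.1, -0.2, -5.2]
finger_gap: 0.0554
```

```bash
python3 - <<'E'
from h import *
import cv2
s=robot.get_state(); print(s['clock'],s['eef_pos'],s['contact_force'],s['finger_gap'])
cv2.imwrite('pics/w9.png',robot.read_camera('wrist')[:,:,::-1])
print(rel([TR[0],TR[1],.041]))
E
```

```text
16.3333 [ 0.60304825 -0.26453961  0.16960685] [ 0.0785146  -0.20255605 -5.16022787] 0.05544181025406534
[ 1.28881724e+00 -3.35044827e-04  1.51486181e-02]
```

View pics/w9.png

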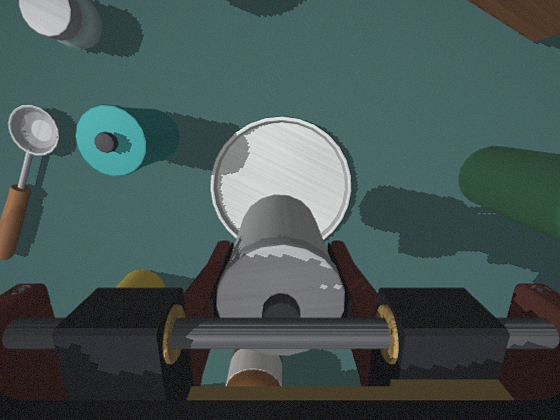

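Tin A is above the tray, and the bottle and turquoise tin are clear. Lowering.

Call:
carry_out(
  rotation=[
    [0,0,0],
    [0,0,0],
    [0,0,0],
    [0,0,0],
    [0,0,0],
    [0,0,0],
    [0,0,0],
  ],
  linear=[
    [0.1,0,0.01],
    [0.3,0,0.01],
    [0.5,0,0.01],
    [0.7,0,0.01],
    [0.88,0,0.01],
    [0.98,0,0.01],
    [1,0,0.01],
  ],
  grip=[45,45,45,45,45,45,45],
)

```text
clock: 16.97
eef_pos: [0.6028, -0.2648, 0.068]
ee_rot: [[-0.004, 0.894, 0.447], [0.002, 0.447, -0.894], [-1.0, -0.003, -0.003]]
contact_force: [-0.9, -0.0, -5.3]
finger_gap: 0.0556
```

Call:
carry_out(
  rotation=[
    [0,0,0],
    [0,0,0],
    [0,0,0],
    [0,0,0],
    [0,0,0],
    [0,0,0],
  ],
  linear=[
    [0.07,0,0],
    [0.13,0,0],
    [0.18,0,0],
    [0.21,0,0],
    [0.23,0,0],
    [0.23,0,0],
  ],
  grip=[45,45,45,45,45,45],
)

```text
clock: 17.47
eef_pos: [0.6044, -0.2661, 0.0474]
ee_rot: [[-0.0, 0.895, 0.446], [0.0, 0.446, -0.895], [-1.0, -0.0, -0.0]]
contact_force: [-0.5, 0.5, -6.3]
finger_gap: 0.0555
```

```bash
python3 - <<'E'
from h import *
s=robot.get_state(); print(s['clock'],s['eef_pos'],s['contact_force'],s['finger_gap'])
E
```

```text
17.4667 [ 0.60438254 -0.26612117  0.04743319] [-0.45560761  0.45391924 -6.28703522] 0.05550668299810141
```

Call:
carry_out(
  rotation=[
    [0,0,0],
    [0,0,0],
    [0,0,0],
    [0,0,0],
    [0,0,0],
  ],
  linear=[
    [0.01,0,0],
    [0.02,0,0],
    [0.03,0,0],
    [0.04,0,0],
    [0.04,0,0],
  ],
  grip=[45,45,45,45,45],
)

```text
clock: 17.88
eef_pos: [0.6043, -0.2661, 0.0434]
ee_rot: [[-0.0, 0.895, 0.446], [0.0, 0.446, -0.895], [-1.0, -0.0, -0.0]]
contact_force: [0.2, 0.7, -5.7]
finger_gap: 0.0553
```

Call:
carry_out(
  rotation=[
    [0,0,0],
    [0,0,0],
    [0,0,0],
  ],
  linear=[
    [0.008,0,0],
    [0.01,0,0],
    [0.01,0,0],
  ],
  grip=[45,45,45],
)

```text
clock: 18.13
eef_pos: [0.6044, -0.2661, 0.0425]
ee_rot: [[-0.0, 0.895, 0.446], [0.0, 0.446, -0.895], [-1.0, -0.0, -0.0]]
contact_force: [0.1, -0.6, -5.6]
finger_gap: 0.0551
```

Call:
carry_out(
  rotation=[
    [0,0,0],
    [0,0,0],
    [0,0,0],
  ],
  linear=[
    [0.008,0,0],
    [0.01,0,0],
    [0.01,0,0],
  ],
  grip=[45,45,45],
)

```text
clock: 18.38
eef_pos: [0.6043, -0.2661, 0.0415]
ee_rot: [[-0.0, 0.895, 0.447], [0.0, 0.447, -0.895], [-1.0, -0.0, -0.0]]
contact_force: [-0.3, 0.5, -5.1]
finger_gap: 0.0559
```

Call:
carry_out(
  rotation=[
    [0,0,0],
    [0,0,0],
    [0,0,0],
  ],
  linear=[
    [0.007,0,0],
    [0.01,0,0],
    [0.01,0,0],
  ],
  grip=[45,45,45],
)

```text
clock: 18.63
eef_pos: [0.6046, -0.2661, 0.0411]
ee_rot: [[0.0, 0.895, 0.446], [-0.0, 0.446, -0.895], [-1.0, 0.0, 0.0]]
contact_force: [-2.2, 1.7, 1.2]
finger_gap: 0.0555
```

The force went from −5.3 to +1.2 N, so the tin is standing on the floor. Releasing.

Call:
carry_out(
  rotation=[
    [0,0,0],
    [0,0,0],
    [0,0,0],
    [0,0,0],
    [0,0,0],
    [0,0,0],
    [0,0,0],
    [0,0,0],
  ],
  linear=[
    [0,0,0],
    [0,0,0],
    [0,0,0],
    [0,0,0],
    [0,0,0],
    [0,0,0],
    [0,0,0],
    [0,0,0],
  ],
  grip=[52,56,60,67,77,87,87,87],
)

```text
clock: 19.3
eef_pos: [0.6045, -0.2663, 0.0406]
ee_rot: [[0.0, 0.895, 0.446], [-0.0, 0.446, -0.895], [-1.0, 0.0, 0.0]]
contact_force: [-0.5, -0.2, -0.3]
finger_gap: 0.0865
```

```bash
python3 - <<'E'
from h import *
import cv2
s=robot.get_state(); print(s['clock'],s['eef_pos'],s['contact_force'],s['finger_gap'])
cv2.imwrite('pics/w10.png',robot.read_camera('wrist')[:,:,::-1])
E
```

```text
19.3 [ 0.60454337 -0.26625702  0.04056983] [-0.46021421 -0.22827272 -0.31565797] 0.08653225569392982
```

View pics/w10.png

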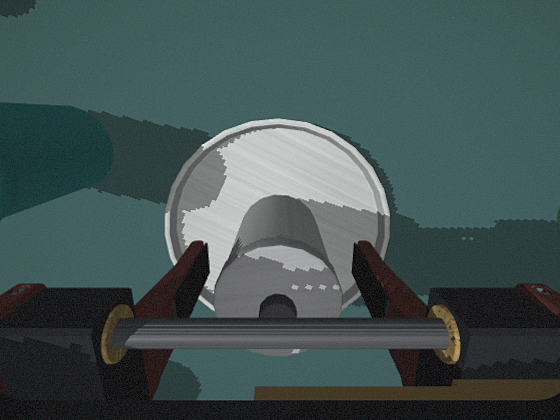

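The tin stands free on the tray between the open fingers. Rising clear, then a last check.

Call:
carry_out(
  rotation=[
    [0,0,0],
    [0,0,0],
    [0,0,0],
    [0,0,0],
    [0,0,0],
  ],
  linear=[
    [-0.15,0,0],
    [-0.35,0,0],
    [-0.6,0,0],
    [-0.9,0,0],
    [-1.0,0,0],
  ],
  grip=[87,87,87,87,87],
)

```text
clock: 19.77
eef_pos: [0.6067, -0.2672, 0.1459]
ee_rot: [[0.006, 0.895, 0.446], [-0.003, 0.446, -0.895], [-1.0, 0.004, 0.005]]
contact_force: [1.2, -1.1, -0.3]
finger_gap: 0.0869
```

Call:
carry_out(
  rotation=[
    [0,0,0],
    [0,0,0],
    [0,0,0],
    [0,0,0],
    [0,0,0],
    [0,0,0],
    [0,0,0],
  ],
  linear=[
    [-0.3,0,0],
    [-0.6,-0.3,0],
    [-0.9,-0.6,0],
    [-1,-0.9,0],
    [-1,-1,0],
    [-1,-1,0],
    [-1,-1,0],
  ],
  grip=[87,87,87,87,87,87,87],
)

```text
clock: 20.35
eef_pos: [0.5148, -0.3107, 0.2402]
ee_rot: [[-0.0, 0.895, 0.445], [0.001, 0.445, -0.895], [-1.0, 0.0, -0.0]]
contact_force: [-0.4, 0.7, 0.4]
finger_gap: 0.0872
```

```bash
python3 - <<'E'
from h import *
import cv2
s=robot.get_state(); print(s['clock'],s['eef_pos'],s['contact_force'])
a=robot.read_camera('scene')[:,:,::-1]; b=robot.read_camera('top')[:,:,::-1]
cv2.imwrite('pics/fs.png',a); cv2.imwrite('pics/ft.png',b)
for c in ('scene','top'): print(c,[(r['p'],r['rect']) for r in robot.look_for('tin_a_center',c)])
print([proj('top',[p[0],p[1],.088]) for p in ([.6045,-.2663],[.544,.2938])])
E
```

```text
20.35 [ 0.5147791  -0.31066438  0.24024045] [-0.42143188  0.69259051  0.36562898]
scene [(0.94, [197.8, 338.7, 41.3, 54.6])]
top [(0.56, [402.5, 153.3, 27.3, 36.3])]
[(np.float64(405.6958461388886), np.float64(149.30797243849932)), (np.float64(143.448850045294), np.float64(177.6494458311005))]
```

View pics/fs.png

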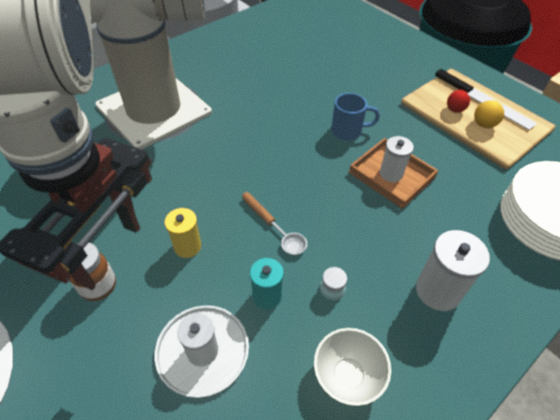

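View pics/ft.png

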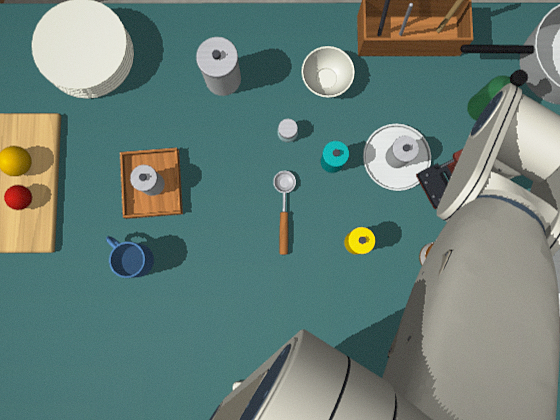

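Both tins stand well placed: tray lid at (405,150) and box lid at (144,178), each as predicted. The arm overlaps the bottle near (515,80) in the top view, so I'll move away from it before handing in.

Call:
carry_out(
  rotation=[
    [0,0,0],
    [0,0,0],
    [0,0,0],
    [0,0,0],
    [0,0,0],
    [0,0,0],
    [0,0,0],
  ],
  linear=[
    [0,-0.2,-0.2],
    [0,-0.4,-0.45],
    [0,-0.6,-0.7],
    [0,-0.75,-0.95],
    [0,-0.75,-1],
    [0,-0.75,-1],
    [0,-0.75,-1],
  ],
  grip=[87,87,87,87,87,87,87],
)

```text
clock: 21.13
eef_pos: [0.4045, -0.2549, 0.2407]
ee_rot: [[0.001, 0.894, 0.447], [-0.001, 0.447, -0.894], [-1.0, 0.001, 0.001]]
contact_force: [0.2, 0.2, 0.1]
finger_gap: 0.087
```

```bash
python3 - <<'E'
from h import *
import cv2
s=robot.get_state(); print(s['clock'],s['eef_pos'],s['contact_force'],abs(s['joint_velocities']).max())
cv2.imwrite('pics/ft2.png',robot.read_camera('top')[:,:,::-1])
E
```

```text
21.1333 [ 0.40449116 -0.2549327   0.24074976] [0.19712026 0.20020679 0.0711892 ] 0.024342151482402905
```

View pics/ft2.png

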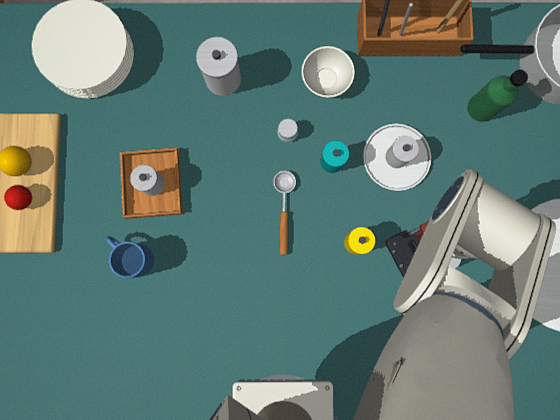

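The bottle hasn't moved, the arm is clear of everything and both tins are upright in place. Handing in.

```bash
python3 -c "
from bench import robot
print(robot.hand_in())"
```

```text
the job is handed in; nothing more can be done
None
```

I lifted both tins to weigh them, and both are now in place. The full one (about 5.3 N, 0.54 kg) stands on the round tray, and the empty one (about 1.2 N, 0.12 kg) stands in the wooden box. I lowered each until the force reading showed it on the floor, then released it.

- **Last checks:** The final top and scene pictures show both tins upright. Their lids sit where predicted, which puts each within a few millimetres of the middle of the tray or box. The arm was clear, the contact force was near zero, and I handed the job in at about 21 s.
- **What disagreed:**
  - The scene and top cameras differed by about 4 mm, so I relied on the top and wrist views, which agreed.
  - The finger opening read about 55.5 mm on the 54 mm tins.
  - The empty tin was pressed briefly at about 16 N when it touched down.
  - In its last look at the top and scene pictures, the network found only the tin on the tray. I confirmed the one in the box by eye.

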